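# Snap the gas-pipe clip shut with the pliers

## Robot

A 6-joint arm with a two-finger parallel gripper is mounted at the origin on the work surface. World frame = base frame: x ahead of the robot, y to its left, z up, the work surface at z = 0. Lengths are in mm, angles in rad, forces in N, time in s.
With the tool pointing down it reaches from about 250 to 775 mm from the base axis. Payload 8.9 kg.
Tool frame: the origin (TCP) lies on the centre line of the jaws, within the pads' length; the fingertips stand 25 mm ahead of it and the grasp point (between the pads) lies 6 mm ahead of it (ctrl.tips_ahead is the distance from the TCP to the fingertips, in mm); z points along the fingers, y is the direction in which the jaws open and shut (so a half turn about z gives the same grasp; the last joint's range is limited). The gripper opens to 85 mm and grips with 20 to 120 N. Pads are 22 mm wide; open, the fingers measure 114 mm over their backs; the gripper's body (76 mm by 85 mm) begins 54 mm behind the grasp point. The pads swing forward as they close: fully open they stand 13 mm farther back than shut.
Start: joints at [1.077, 0.291, -0.153, 1.127, 0, 1.431], TCP at [182.381, 492.302, 234.005] pointing down, gripper open.
Joint ranges: [-2.52, 2.52], [-0.91, 1.74], [-1.3, 1.37], [-1.96, 2.02], [-1.52, 1.47], [-3.14, 3.14]. Speed limits (rad/s): [2.22, 2.22, 2.79, 3.14, 3.14, 3.14].

## Interface

Orientations are given as [roll, pitch, yaw] about the fixed x, y, z axes, in that order (R = Rz(yaw) Ry(pitch) Rx(roll)).
In Python, from rig import ctrl gives the robot as it stands. The module is installed in compiled form; this text tells all that it offers.
- The arm moves only by the tool servo_tool, never from a script. Its arguments are lists of equal length, an entry for each row: "claw": the opening, from -1 (shut) to 1 (fully open); "dp": the shift along the tool's x, y, z in mm, a list of three; "roll": the turn about the tool's z in degrees. In form: {"claw": [claw, ...], "dp": [[x, y, z], ...], "roll": [roll, ...]}. A call has 1 to 20 rows; each row is the pose to reach, as a shift and turn from the pose commanded when the call began, along the tool's axes at that moment; what a row does not reach only later rows make up. A row lasts 1/8 s, in which the tool goes at most 62.5 mm and 10.7 degrees, less where a joint would pass 70% of its speed; a pose out of reach is approached as far as the arm can. A call with a gripper value outside its range is refused whole. The fingers move at their own pace and stop on an object; "squeeze" is the grip in N (left out, the last holds). Time passes only in rows, so rows that repeat a pose let the fingers close. It gives the time, the measured TCP pose, the force and the opening at its end, in the units of the state.
- ctrl.state(): the state, without advancing time (a new reading comes with each control period).
- ctrl.capture(name): name is "side" or "top" or "wrist"; returns (picture, depth): 400x640x3 uint8, red, green, blue; 400x640 float32, mm along the optical axis (not along the pixel's ray), 0 where there is no reading.
- ctrl.camera_params(name): a dict with "vfov" (degrees; the focal length in pixels is half the picture's height over the tangent of half this angle, whatever the lens; pixels are square), "cx", "cy" (the principal point, pixels), "world_from_camera" (4x4, takes a point from camera to world coordinates). Camera axes: x right, y up, looking along -z (the intrinsics and any distortion apply to the point x, -y, -z); pixel columns grow to the right and rows downward; lengths in mm; the calibration is good to about 2 mm. A picture is of the moment at which its call begins: read the wrist's pose just before it. camera_params takes no time and is no camera call; for the wrist camera it gives the pose at the moment of the call.
- ctrl.close_job(): hands the job in, once; it reports no verdict.
The state is a dict: "t": time; "joint_pos": joint angles; "qd": joint speeds; "joint_efforts": joint torques, N m; "tcp_pos": TCP position; "orientation": TCP orientation; "wrist_force": force on the tool from outside, world axes, zero at the start; "wrist_torque": the same for the moment, N m; "width": opening from 0.0 (shut) to 1.0 (fully open).
Only numpy, scipy, OpenCV 4.12 (cv2) and the standard library are available. Lean on these libraries where they do the work, as an engineer would, in place of code of your own. Each camera call takes 0.05 s, during which the arm holds its last target. There are 200 camera calls.

## Task

Take the orange-handled pliers out of the green pocket of the tool caddy, bring their jaws around the two open lips of the blue clip on the yellow pipe and squeeze the handles until the clip snaps shut. Then stand the pliers back in the pocket, jaws down, and let go. Touch the clip only with the pliers, and leave everything else where it is.

Things in the scene. Friction and masses are not known exactly. Their poses are not given: they have to be found in the camera images.
- pliers: Loose pliers, 0.19 kg, balancing at z = 125 mm, standing jaws down in the pocket. Origin: midway between the open jaw tips, at their lower end. +z from the jaws to the handles (up as it stands), y across from jaw to jaw, x along the pivot pin (at z = 67 mm). Jaws 12 mm thick in x; orange handles 18 mm thick in x, z = 95 to 160 mm. The two halves are geared and move alike about the z axis.
- handles (a point): midway between the orange handles at the place to grip (z = 127 mm of pliers). Here the handles measure about 60 mm (along y) over the outside as they stand sprung open, 35 mm fully closed. One finger goes outside each handle
- jaws (a point): midway between the jaws, 2 mm above the origin of pliers. Between the jaws, 11 mm further up, there are about 36 mm open, 12 mm closed; over the outside of the open tips 58 mm. To close the clip, bring this point to clip_mouth with the axes of pliers and clip matching (or half turned about z)
- jaw_left (a joint): closing angle of each half of the pliers, rad: 0 sprung open, 0.22 fully closed; a spring opens it (at handles about 6 N on each handle when open, 11 N when closed). Squeezed alone to about 0.05 the jaws still pass over the open lips
- clip: Blue plastic twin-arm snap clip on the panel, round a yellow pipe 22 mm thick. Origin on the pipe's axis, mid-clip, 100 mm above the table. z points straight out of the panel through the lips (up, leaning 30 degrees from vertical towards the robot), y across from lip to lip, x along the pipe (away from the robot and up). The pliers go in along -z, so they lean 30 degrees too
- clip_mouth (a point): midway between the clip's two flat lips (z = 26 mm of clip), same axes as clip. The lips lie side by side, 4 mm thick in y, 18 mm wide along x, from z = 15 to 36 mm of clip. Shut, they measure 12 mm over the outside; open, about 26 mm at their tips
- clip_left (a joint): closing angle of each clip arm, rad: 0 open, 0.14 shut. An over-centre spring pushes the arms open below 0.09 and snaps them shut beyond it, where they stay; it takes about 5 N on each lip, some 16 N on each handle with the pliers' own spring
- stand: the reclined aluminium service panel (214 mm along the pipe, 150 mm wide, its face 26 mm behind the pipe's axis) on a grey foot 200 x 150 mm, fixed; highest point 150 mm above the table. Origin on the table straight below the clip's centre; x away from the robot, z up
- pocket (a point): centre of the pocket's floor, 6 mm above the table; the origin of pliers stands within a few mm of it
- caddy: tool caddy, fixed, left or right of the panel: a black plate 150 x 130 x 6 mm (its centre 25 mm along +x from the origin) with a green upright pocket round the origin, 22 (x) x 74 (y) mm inside, walls 3 mm, rim 76 mm above the table. Origin on the table under the pocket's centre, z up; the pliers' y lies along its y
- pan: open steel pan, 170 x 170 x 55 mm, fixed, on the other side of the panel; origin at the centre of its underside
- screwdriver: a red-handled screwdriver, 160 mm long, lying on the table in front of the panel; loose, to be left alone; origin at the middle of its underside
- jar: a closed jar, 56 mm across, 75 mm high, in the steel pan; loose, to be left alone; origin at the middle of its underside
- coupling: a brass pipe coupling (ring), 36 mm across, 30 mm high, in the steel pan; loose, to be left alone; origin at the middle of its underside
- cap: a low brass pipe cap, 40 mm across, 25 mm high, on the caddy's plate beyond the pocket; loose, to be left alone; origin at the middle of its underside
Not all that is in view belongs to the job. Of the things that look like the pliers, the smallest one is meant.

How it is judged (in metres and radians):
On the way, in this order (a step that is already met when the one before it is completed fails the run):
1. the pliers are lifted clear of the pocket, the clip still open (height (world z) of pliers above 0.085 m and value of joint clip_left below 0.05 rad), for 0.2 s.
2. the clip is shut, with its lips between the jaws of the pliers (value of joint clip_left above 0.125 rad and z of clip_mouth in the frame of pliers between -0.008 and 0.022 m and y of clip_mouth in the frame of pliers between -0.01 and 0.01 m and x of clip_mouth in the frame of pliers between -0.013 and 0.013 m), for 0.1 s.
3. the pliers, still in the gripper, are let down into the pocket (x of pliers in the frame of pocket between -0.015 and 0.015 m and y of pliers in the frame of pocket between -0.02 and 0.02 m and z of pliers in the frame of pocket between -0.006 and 0.025 m and angle between pliers's own z axis and vertical below 0.3 rad and contact force between the fingers and pliers above 0.5 N), for 0.05 s.
At the end, for the whole second after the job is handed in: the clip is shut (arms beyond 0.125 of 0.14 rad) and the pliers stand released and at rest in the pocket, jaws down on its floor (origin within 15 mm of the pocket's centre along x, 20 mm along y, 10 mm in height; leaning less than 0.25 rad) (value of joint clip_left above 0.125 rad and x of pliers in the frame of pocket between -0.015 and 0.015 m and y of pliers in the frame of pocket between -0.02 and 0.02 m and z of pliers in the frame of pocket between -0.006 and 0.01 m and angle between pliers's own z axis and vertical below 0.25 rad and linear speed of pliers below 0.02 m/s and contact force between the fingers and pliers below 0.1 N); the robot touches nothing.
It fails at once if the gripper or arm touches the clip (contact force between any of the fingers, the arm and clip above 1 N).
It fails at once if the gripper or arm knocks the panel stand (contact force between any of the fingers, the arm and stand above 8 N).
It fails at once if a bystander is disturbed (moved 20 mm) (distance of any of screwdriver, jar, coupling, cap from where it was at the start of the episode above 0.02 m).
It also fails if it takes over 56 s, if anything falls off the work surface, if the arm or the gripper's body presses on something with over 40 N, if the wrist force passes 120 N, or if a joint passes its speed limit or range.

## Working session

There is one attempt and no reset: what is moved stays moved. The work goes in short steps, Python scripts to look and compute and a tool call to move; the robot and the scene stay as the last step left them, time stands still between calls to the robot, and variables do not carry over. Pictures are saved under pics/ and viewed, about 8 in all and at most 12, crops included, and the job is handed in when it is done.

Besides the shell and the picture viewer there is one more tool, called after "Emit:" as name([rows], argument=value, ...), one row to a line, values as JSON. servo_tool: Moves the arm, as the interface text tells. Its arguments: {"type":"object","properties":{"claw":{"type":"array"},"dp":{"type":"array"},"roll":{"type":"array"},"squeeze":{"type":"number"}},"required":["claw","dp","roll"]}

```bash
mkdir -p pics; cat > h.py <<'E'
import numpy as np, cv2
from rig import ctrl
from scipy.spatial.transform import Rotation as Ro
def snap(name):
    p=ctrl.camera_params(name); im,d=ctrl.capture(name); return im,d,p
def pts(d,p,rc):
    "rows, cols arrays -> world points using depth"
    r,c=rc; f=200/np.tan(np.radians(p['vfov'])/2); z=d[r,c]
    P=np.stack([(c-p['cx'])/f*z,-(r-p['cy'])/f*z,-z,np.ones_like(z)])
    return (np.array(p['world_from_camera'])@P)[:3].T
E
python3 - <<'E'
from h import *
print(ctrl.state(), ctrl.tips_ahead)
for n in ("top","side"):
    im,d,p=snap(n); cv2.imwrite(f"pics/{n}0.png",im[...,::-1]); np.savez(f"{n}0.npz",im=im,d=d,M=p['world_from_camera'])
    print(n,{k:(np.round(v,3).tolist()) if not isinstance(v,str) else v for k,v in p.items()})
E
```

```text
{'t': 0.0, 'joint_pos': array([ 1.07669689e+00,  2.91301283e-01, -1.54122361e-01,  1.12666927e+00,
       -2.04715214e-05,  1.43151634e+00]), 'qd': array([-1.09239898e-03, -3.24589120e-05,  1.06722575e-03,  9.09130043e-06,
        7.57156576e-04, -6.92357929e-04]), 'joint_efforts': array([ 2.60458006e-05, -5.37136710e+01,  3.31370974e+01,  1.56728493e-02,
       -2.89327882e-04,  5.34460582e-06]), 'tcp_pos': array([182.18666098, 491.92466724, 233.42285538]), 'orientation': array([-3.14030578e+00, -1.59731702e-04,  2.78677311e+00]), 'wrist_force': array([ 0.67549246, -0.30345281,  0.34055856]), 'wrist_torque': array([ 0.01556941, -0.01646761, -0.05889535]), 'width': 0.998716663641057} 25.0
top {'vfov': 44.857, 'cx': 318.98, 'cy': 198.624, 'world_from_camera': [[-0.006, 0.986, -0.165, 371.257], [-1.0, -0.006, 0.001, 1.759], [-0.0, 0.165, 0.986, 1190.423], [0.0, 0.0, 0.0, 1.0]]}
side {'vfov': 55.141, 'cx': 319.172, 'cy': 199.828, 'world_from_camera': [[0.916, 0.253, -0.311, 301.238], [-0.4, 0.62, -0.675, -510.479], [0.022, 0.743, 0.669, 625.157], [0.0, 0.0, 0.0, 1.0]]}
```

View pics/top0.png

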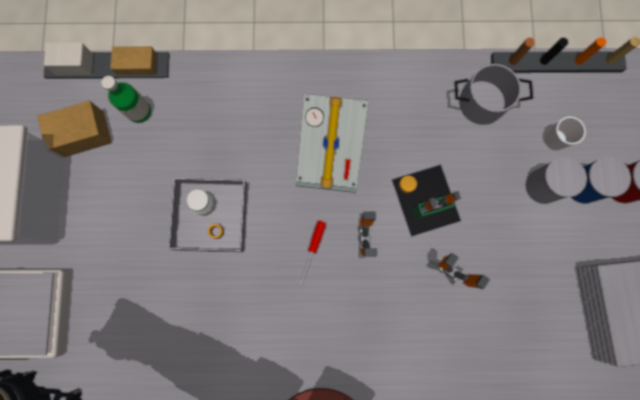

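View pics/side0.png

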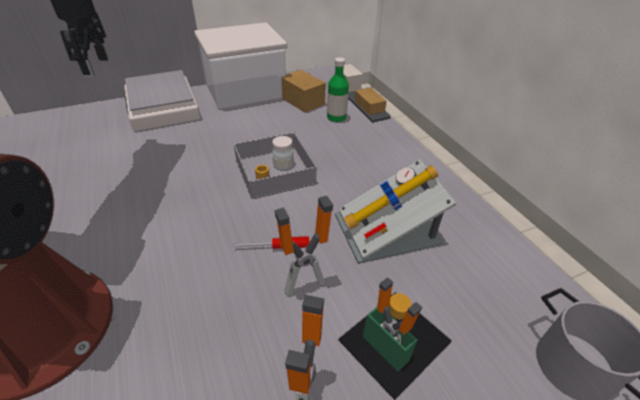

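The top view has three orange-handled pliers: a free-standing pair at (366,234), another at (457,270), and one in the green pocket on the black plate at (436,205). The pocket pair fits the task, and it looks smallest. The panel, yellow pipe and blue clip are at (331,143), the pan is at (209,215) and the screwdriver at (315,245). I'll measure these and confirm the choice in a crop.

```bash
python3 - <<'E'
from h import *
tiles=[]
for n,box in (("top",(380,160,500,295)),("side",(335,150,460,395))):
    Z=np.load(f"{n}0.npz"); im,d=Z['im'],Z['d']; p=ctrl.camera_params(n)
    hsv=cv2.cvtColor(im,cv2.COLOR_RGB2HSV); H,S,V=[hsv[...,i].astype(int) for i in range(3)]
    masks=dict(orange=(H>=3)&(H<=14)&(S>150)&(V>60),green=(H>55)&(H<95)&(S>70),blue=(H>100)&(H<125)&(S>120),yellow=(H>=17)&(H<=28)&(S>150),black=(V<45))
    for k,m in masks.items():
        nl,L,st,ce=cv2.connectedComponentsWithStats(m.astype(np.uint8))
        for i in range(1,nl):
            if st[i,4]<25: continue
            r,c=np.where(L==i); P=pts(d,p,(r,c)); P=P[d[r,c]>0]
            if len(P)<10: continue
            if np.abs(P.mean(0)[:2]-[450,-50]).max()>320: continue
            print(n,k,np.round(ce[i]),st[i,4],'mean',P.mean(0).round(),'lo',np.percentile(P,3,axis=0).round(),'hi',np.percentile(P,97,axis=0).round())
    x0,y0,x1,y1=box; c=im[y0:y1,x0:x1]; tiles.append(cv2.resize(c,None,fx=500/c.shape[0],fy=500/c.shape[0],interpolation=cv2.INTER_CUBIC))
cv2.imwrite("pics/crop.png",np.hstack(tiles)[...,::-1])
E
```

```text
top orange [450. 198.] 63 mean [ 547. -288.  131.] lo [ 540. -292.  106.] hi [ 556. -285.  154.]
top orange [428. 205.] 34 mean [ 534. -243.  120.] lo [ 526. -274.   11.] hi [ 542. -238.  146.]
top orange [366. 222.] 60 mean [490. -97. 175.] lo [ 488. -108.  141.] hi [493. -87. 202.]
top orange [444. 264.] 56 mean [ 402. -257.  175.] lo [ 394. -264.  146.] hi [ 414. -251.  204.]
top orange [472. 280.] 113 mean [ 368. -313.  176.] lo [ 357. -319.  148.] hi [ 378. -307.  205.]
top green [440. 198.] 28 mean [ 562. -286.   53.] lo [ 554. -303.    3.] hi [ 574. -273.   83.]
top green [428. 210.] 266 mean [ 533. -260.   45.] lo [ 518. -313.    4.] hi [ 550. -229.   78.]
top blue [336. 144.] 25 mean [677. -38. 120.] lo [666. -41. 106.] hi [688. -34. 136.]
top yellow [331. 142.] 689 mean [683. -27. 109.] lo [595. -43.  61.] hi [767. -11. 160.]
top yellow [408. 184.] 257 mean [ 601. -216.   27.] lo [ 584. -241.    5.] hi [ 620. -197.   35.]
top yellow [215. 231.] 75 mean [488. 251.  29.] lo [474. 236.  17.] hi [503. 266.  38.]
top black [426. 201.] 1982 mean [ 562. -264.    7.] lo [ 495. -327
[... 662 characters left out ...]
80.   47.] lo [ 519. -314.    7.] hi [ 563. -236.   77.]
side blue [390. 193.] 181 mean [677. -35. 118.] lo [666. -47.  97.] hi [690. -16. 134.]
side yellow [262. 171.] 130 mean [487. 246.  28.] lo [473. 233.  17.] hi [501. 265.  36.]
side yellow [416. 181.] 446 mean [733. -40. 136.] lo [695. -50. 113.] hi [767. -29. 160.]
side yellow [366. 211.] 458 mean [631. -28.  77.] lo [593. -36.  54.] hi [673. -16. 102.]
side yellow [399. 305.] 416 mean [ 597. -222.   30.] lo [ 583. -237.   10.] hi [ 617. -203.   34.]
side black [433. 227.] 55 mean [761. -93.  42.] lo [759. -98.  16.] hi [762. -89.  70.]
side black [396. 355.] 3209 mean [ 554. -290.    7.] lo [ 489. -337.    5.] hi [ 640. -224.    9.]
```

View pics/crop.png

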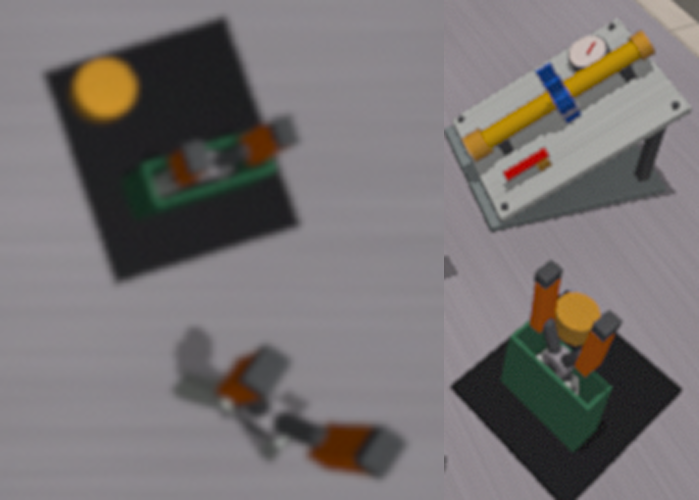

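The crop confirms it: the pliers in the green pocket have handle tops at about 155 mm, against about 205 mm for the two free-standing pairs, so they are the smallest. Next I'll get the yaws and plan the approach.

```bash
cat >> h.py <<'E'
def dp_to(target,tool_y_deg=None,s=None):
    "tool-frame shift (mm) and roll (deg) to target; tool y to line at angle tool_y_deg in world"
    s=s or ctrl.state(); R=Ro.from_euler('xyz',s['orientation']).as_matrix()
    roll=0
    if tool_y_deg is not None:
        a=np.degrees(np.arctan2(R[1,1],R[0,1])); roll=-((tool_y_deg-a+90)%180-90)
    return (R.T@(np.array(target)-s['tcp_pos'])).round(1),round(roll,1)
E
python3 - <<'E'
from h import *
for n in ("top","side"):
    Z=np.load(f"{n}0.npz"); im,d=Z['im'],Z['d']; p=ctrl.camera_params(n)
    hsv=cv2.cvtColor(im,cv2.COLOR_RGB2HSV); H,S,V=[hsv[...,i].astype(int) for i in range(3)]
    r,c=np.where((V<60)&(d>0)); P=pts(d,p,(r,c)); q=P[(P[:,2]<12)&(abs(P[:,0]-560)<130)&(abs(P[:,1]+265)<110)]
    print(n,'plate',cv2.minAreaRect(q[:,:2].astype(np.float32)))
    r,c=np.where((H>=15)&(H<=30)&(S>150)&(d>0)); P=pts(d,p,(r,c)); q=P[(abs(P[:,0]-680)<130)&(abs(P[:,1]+30)<60)&(P[:,2]>40)]
    print(n,'pipe',cv2.fitLine(q.astype(np.float32),cv2.DIST_HUBER,0,.01,.01).ravel())
print(dp_to([540,-268,330],107.5))
E
```

```text
top plate ((565.5325317382812, -263.9252014160156), (145.29515075683594, 127.06834411621094), 16.86672592163086)
top pipe [ 8.63011420e-01 -1.01115555e-01  4.94961619e-01  6.83434875e+02
 -2.63539181e+01  1.09656387e+02]
side plate ((565.1943969726562, -266.54644775390625), (149.03561401367188, 127.90323638916016), 17.055137634277344)
side pipe [ 8.6123461e-01 -9.4500519e-02  4.9934426e-01  6.8243732e+02
 -3.4040012e+01  1.0697682e+02]
(array([-599.5, -588.4,  -95.9]), np.float64(-37.8))
```

Emit:
servo_tool([
  [0, 0, -60],
  [0, 0, -96],
  [-600, -588, -96],
  [-600, -588, -96],
  [-600, -588, -96],
  [-600, -588, -96],
  [-600, -588, -96],
  [-600, -588, -96],
  [-600, -588, -96],
  [-600, -588, -96],
  [-600, -588, -96],
  [-600, -588, -96],
  [-600, -588, -96],
  [-600, -588, -96],
  [-600, -588, -96],
  [-600, -588, -96],
  [-600, -588, -96],
  [-600, -588, -96],
  [-600, -588, -96],
  [-600, -588, -96],
], claw=[1, 1, 1, 1, 1, 1, 1, 1, 1, 1, 1, 1, 1, 1, 1, 1, 1, 1, 1, 1], roll=[0, 0, -10, -20, -30, -38, -38, -38, -38, -38, -38, -38, -38, -38, -38, -38, -38, -38, -38, -38], squeeze=20)

```text
t: 2.6
tcp_pos: [540.6, -266.5, 330.6]
orientation: [-3.141, 0.0, -2.832]
wrist_force: [-0.2, 0.1, 0.3]
width: 0.999
```

```bash
python3 - <<'E'
from h import *
im,d,p=snap("wrist"); cv2.imwrite("pics/w1.png",im[...,::-1]); np.savez("w1.npz",im=im,d=d)
print(np.round(p['world_from_camera'],3).tolist(),p['vfov'],p['cx'],p['cy'])
hsv=cv2.cvtColor(im,cv2.COLOR_RGB2HSV); H,S,V=[hsv[...,i].astype(int) for i in range(3)]
ang=np.radians(17); R=np.array([[np.cos(ang),-np.sin(ang)],[np.sin(ang),np.cos(ang)]]); o=np.array([541.4,-272.5])
for k,m in dict(orange=(H>=3)&(H<=14)&(S>150)&(V>60),green=(H>55)&(H<95)&(S>70)).items():
    nl,L,st,ce=cv2.connectedComponentsWithStats((m&(d>0)).astype(np.uint8))
    for i in range(1,nl):
        if st[i,4]<150: continue
        r,c=np.where(L==i); P=pts(d,p,(r,c)); P=P[np.abs(P[:,:2]-o).max(1)<150]
        if len(P)<50: continue
        q=P.copy(); q[:,:2]=(P[:,:2]-o)@R
        print(k,ce[i].round(),len(P),'caddy frame lo',np.percentile(q,2,axis=0).round(1),'hi',np.percentile(q,98,axis=0).round(1))
        if k=='green':
            t=q[q[:,2]>74]; print('rim',cv2.minAreaRect(t[:,:2].astype(np.float32)))
        else:
            for z in (110,120,130,140,150):
                t=q[abs(q[:,2]-z)<4]; 
                if len(t)>10: print(z,len(t),t.min(0).round(1),t.max(0).round(1))
E
```

```text
[[-0.305, -0.907, -0.29, 466.524], [0.952, -0.29, -0.093, -290.357], [0.001, -0.305, 0.952, 470.071], [0.0, 0.0, 0.0, 1.0]] 66.39760832321213 323.7155804151259 199.29794712063855
orange [357.  53.] 202 caddy frame lo [-123.9   29.9  137.2] hi [-112.7   38.3  200.4]
140 19 [-124.8   29.4  136.7] [-114.2   37.2  143.9]
150 19 [-124.3   29.7  146. ] [-114.1   37.2  153.7]
orange [300. 169.] 151 caddy frame lo [ -7.4 -28.9   5.6] hi [ 10.5 -16.8 149.6]
110 17 [ -7.4 -26.9 106. ] [  9.7 -16.5 113.9]
120 18 [ -7.2 -27.5 116.7] [  7.1 -17.9 124. ]
130 23 [ -7.4 -27.6 128.3] [  9.8 -18.4 133.7]
140 27 [ -7.4 -28.9 136.1] [  9.5 -18.9 142.8]
150 15 [ -7.6 -28.1 146.6] [  8.5 -19.4 150.1]
green [319. 153.] 706 caddy frame lo [-12.9 -39.1   5.7] hi [ 8.1 39.9 76.7]
rim ((-2.2090883255004883, 0.2590522766113281), (79.55194854736328, 21.289995193481445), 89.72184753417969)
```

View pics/w1.png

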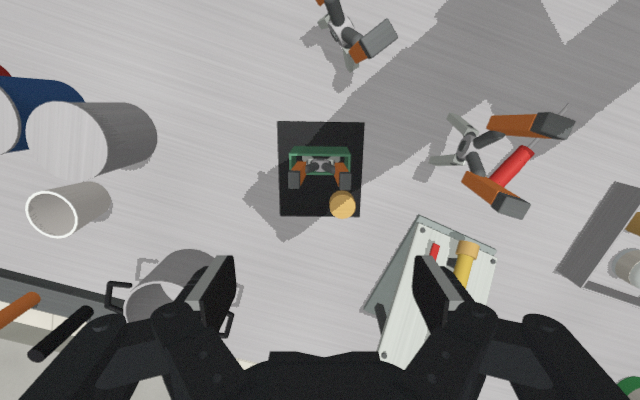

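The wrist view shows the pocket with the pliers at (320,165), dark handle caps at (293,180) and (345,178), and the brass cap at (342,205). The tool's opening direction lines up with the pliers. One more pass on the same depth gives the handle positions.

```bash
python3 - <<'E'
from h import *
Z=np.load("w1.npz"); d=Z['d']; p=ctrl.camera_params("wrist")
ang=np.radians(17); R=np.array([[np.cos(ang),-np.sin(ang)],[np.sin(ang),np.cos(ang)]]); o=np.array([541.4,-272.5])
r,c=np.where(d>0); P=pts(d,p,(r,c)); q=P.copy(); q[:,:2]=(P[:,:2]-o)@R
k=(abs(q[:,0])<20)&(abs(q[:,1])<45)&(q[:,2]>85)&(q[:,2]<180); q=q[k]
for z in range(90,176,10):
    t=q[abs(q[:,2]-z)<5]
    for s in (-1,1):
        u=t[t[:,1]*s>8]
        if len(u)>4: print(z,s,len(u),'x',u[:,0].min().round(1),u[:,0].max().round(1),'y',u[:,1].min().round(1),u[:,1].max().round(1))
print(q[:,2].max())
w=lambda a,b:(o+R@np.array([a,b])).round(1)
print(w(0,0),w(1,0),dp_to([*w(1,0),139],107))
E
```

```text
90 1 12 x -2.7 6.1 y 8.7 13.7
100 -1 39 x -7.2 9.1 y -25.7 -8.5
100 1 46 x -6.4 6.9 y 8.7 29.3
110 -1 62 x -7.4 9.7 y -27.0 -11.9
110 1 54 x -6.4 9.8 y 13.5 29.7
120 -1 34 x -7.3 8.1 y -28.4 -17.4
120 1 28 x -6.5 10.4 y 19.3 29.4
130 -1 29 x -7.4 9.8 y -28.4 -17.9
130 1 32 x -6.5 9.8 y 19.9 30.9
140 -1 31 x -7.4 9.5 y -29.1 -18.4
140 1 33 x -6.5 10.1 y 20.6 31.1
150 -1 36 x -7.6 9.7 y -30.1 -19.5
150 1 37 x -6.5 9.5 y 21.2 32.5
160 -1 212 x -7.5 10.3 y -31.6 -20.0
160 1 214 x -6.6 11.9 y 21.8 33.6
163.34983098546013
[ 541.4 -272.5] [ 542.4 -272.2] (array([ 1.000e-01, -5.600e+00,  1.916e+02]), np.float64(0.7))
```

Emit:
servo_tool([
  [-0.5, -4.8, 30],
  [-0.5, -4.8, 60],
  [-0.5, -4.8, 100],
  [-0.5, -4.8, 140],
  [-0.5, -4.8, 170],
  [-0.5, -4.8, 185],
  [-0.5, -4.8, 191.5],
  [-0.5, -4.8, 191.5],
  [-0.5, -4.8, 191.5],
  [-0.5, -4.8, 191.5],
  [-0.5, -4.8, 191.5],
  [-0.5, -4.8, 191.5],
  [-0.5, -4.8, 191.5],
  [-0.5, -4.8, 191.5],
], claw=[1, 1, 1, 1, 1, 1, 1, 1, 0.36, 0.36, 0.36, 0.36, 0.36, 0.36], roll=[0.7, 0.7, 0.7, 0.7, 0.7, 0.7, 0.7, 0.7, 0.7, 0.7, 0.7, 0.7, 0.7, 0.7], squeeze=20)

```text
t: 4.4
tcp_pos: [544.1, -272.9, 140.9]
orientation: [-3.138, 0.003, -2.845]
wrist_force: [-0.1, -0.0, 10.9]
width: 0.685
```

Emit:
servo_tool([
  [0, 0, 0],
  [0, 0, 0],
  [0, 0, -2],
  [0, 0, -3],
  [0, 0, -3],
  [0, 0, -3],
], claw=[0.32, 0.3, 0.3, 0.3, 0.3, 0.3], roll=[0, 0, 0, 0, 0, 0])

```text
t: 5.15
tcp_pos: [543.0, -272.2, 141.9]
orientation: [-3.141, 0.001, -2.845]
wrist_force: [1.2, -0.3, 5.4]
width: 0.653
```

Emit:
servo_tool([
  [0, 0, -4],
  [0, 0, -8],
  [0, 0, -12],
  [0, 0, -15],
  [0, 0, -15],
], claw=[0.3, 0.3, 0.3, 0.3, 0.3], roll=[0, 0, 0, 0, 0])

```text
t: 5.78
tcp_pos: [542.8, -272.0, 156.8]
orientation: [-3.141, 0.0, -2.845]
wrist_force: [0.6, -0.1, -2.4]
width: 0.651
```

```bash
python3 - <<'E'
from h import *
im,d,p=snap("wrist"); cv2.imwrite("pics/w2.png",im[...,::-1]); print(ctrl.state()['wrist_force'])
s,d,p=snap("side"); cv2.imwrite("pics/s2.png",cv2.resize(s[200:400,300:500],None,fx=3,fy=3,interpolation=cv2.INTER_CUBIC)[...,::-1])
E
```

```text
[ 0.29496615 -0.61526348 -1.24140069]
```

View pics/s2.png

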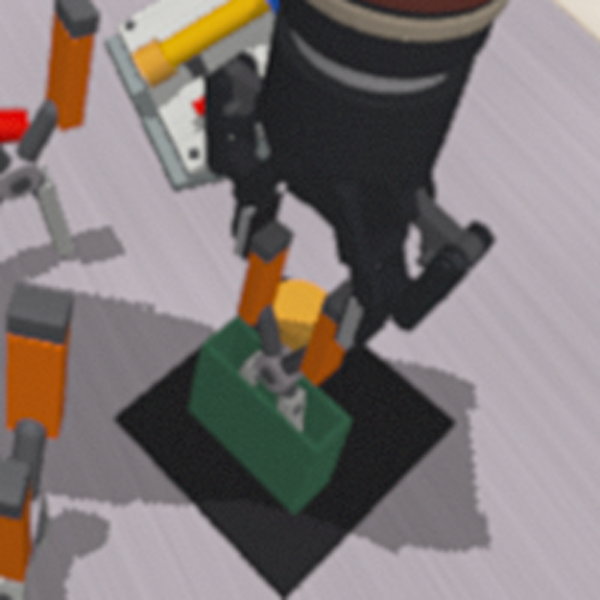

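The pliers are held and sit evenly between the fingers, with a weight reading of about 2 N. Next: lift, then move to a spot where the wrist camera sees the clip.

Emit:
servo_tool([
  [0, 0, -20],
  [0, 0, -45],
  [0, 0, -75],
  [0, 0, -105],
  [0, 0, -130],
  [0, 0, -143],
  [-15, 15, -143],
  [-40, 40, -143],
  [-65, 65, -143],
  [-90, 90, -143],
  [-108, 107, -143],
  [-115, 113, -143],
  [-115, 113, -143],
  [-115, 113, -143],
], claw=[0.3, 0.3, 0.3, 0.3, 0.3, 0.3, 0.3, 0.3, 0.3, 0.3, 0.3, 0.3, 0.3, 0.3], roll=[0, 0, 0, 0, 0, 0, 4, 8, 12, 17, 21, 23.5, 23.5, 23.5])

```text
t: 7.62
tcp_pos: [619.4, -130.7, 299.1]
orientation: [-3.142, -0.001, 3.028]
wrist_force: [0.5, 0.1, -2.6]
width: 0.653
```

```bash
python3 - <<'E'
from h import *
st=ctrl.state(); print({k:np.round(st[k],3) for k in('t','tcp_pos','orientation','wrist_force','width')})
im,d,p=snap("wrist"); cv2.imwrite("pics/w3.png",im[...,::-1]); np.savez("w3.npz",im=im,d=d,M=p['world_from_camera'])
hsv=cv2.cvtColor(im,cv2.COLOR_RGB2HSV); H,S,V=[hsv[...,i].astype(int) for i in range(3)]
y=np.radians(-6.5); ex=np.array([np.cos(y)*.866,np.sin(y)*.866,.5]); ey=np.array([-np.sin(y),np.cos(y),0]); ez=np.cross(ex,ey); C=np.stack([ex,ey,ez],1)
r,c=np.where((H>100)&(H<125)&(S>120)&(d>0)); P=pts(d,p,(r,c)); P=P[np.linalg.norm(P-[677,-32,118],axis=1)<60]; 
r2,c2=np.where((H>=15)&(H<=30)&(S>150)&(d>0)); Y=pts(d,p,(r2,c2)); Y=Y[(abs(Y[:,0]-680)<130)&(abs(Y[:,1]+30)<60)&(Y[:,2]>40)]
print('blue',len(P),c.mean(),r.mean(),P.mean(0).round(1),'pipe',cv2.fitLine(Y.astype(np.float32),cv2.DIST_HUBER,0,.01,.01).ravel().round(3))
o=np.array([677,-32,100.]); q=(P-o)@C
print('clip axes lo/hi',np.percentile(q,[1,50,99],axis=0).round(1))
for z in range(-10,55,5):
    t=q[abs(q[:,2]-z)<2.5]
    if len(t)>4: print(z,len(t),t[:,0].min().round(1),t[:,0].max().round(1),t[:,1].min().round(1),t[:,1].max().round(1))
qy=(Y-o)@C; print('pipe local x,y,z',np.percentile(qy,[2,50,98],axis=0).round(1), 'top z',np.percentile(qy[:,2],95).round(1))
E
```

```text
{'t': np.float64(7.625), 'tcp_pos': array([ 619.378, -130.66 ,  299.127]), 'orientation': array([-3.142e+00, -1.000e-03,  3.028e+00]), 'wrist_force': array([ 0.55 ,  0.131, -2.575]), 'width': np.float64(0.653)}
blue 465 418.34193548387094 218.70537634408603 [677.6 -30.9 119.6] pipe [ 8.57000e-01 -8.80000e-02  5.08000e-01  6.65011e+02 -3.37820e+01
  9.27930e+01]
clip axes lo/hi [[  1.5 -13.1 -23.8]
 [ 10.3  -5.3  17.4]
 [ 18.7  18.3  32.2]]
-5 8 1.6 18.0 -13.3 20.0
0 33 2.2 18.6 -13.5 -9.5
5 43 1.3 18.3 -12.2 20.5
10 89 1.0 18.7 -10.7 18.7
15 47 1.9 18.5 -5.9 13.3
20 46 1.9 18.9 -6.2 16.0
25 45 1.5 18.7 -6.9 14.8
30 138 1.6 18.2 -7.5 18.5
pipe local x,y,z [[-75.2  -5.1  -3.6]
 [ -6.9  -3.5   0.1]
 [ 77.4  14.4   3.4]] top z 2.7
```

View pics/w3.png

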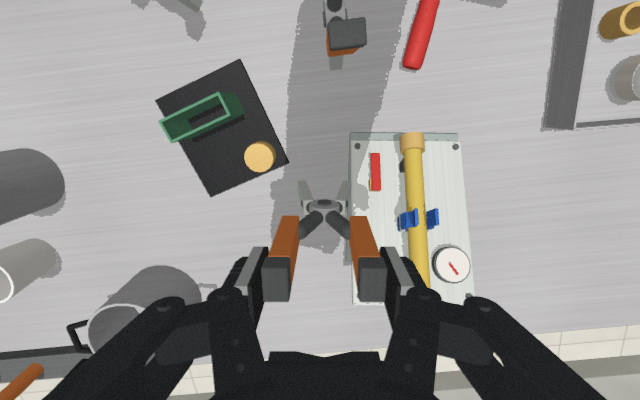

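The view shows the clip's two lips at (408,219) and (432,218) on the pipe, and the pliers in hand with jaws at (323,205). Next is the pliers' pose relative to the TCP.

```bash
python3 - <<'E'
from h import *
Z=np.load("w3.npz"); im,d=Z['im'],Z['d']; p=ctrl.camera_params("wrist"); s=ctrl.state()
R=Ro.from_euler('xyz',s['orientation']).as_matrix()
r,c=np.mgrid[150:305,265:385]; r,c=r.ravel(),c.ravel(); k=d[r,c]>0; r,c=r[k],c[k]
q=(pts(d,p,(r,c))-s['tcp_pos'])@R   # tool frame
hsv=cv2.cvtColor(im,cv2.COLOR_RGB2HSV)[r,c].astype(int)
org=(hsv[:,0]<=14)&(hsv[:,0]>=3)&(hsv[:,1]>150)
k=(abs(q[:,0])<40)&(abs(q[:,1])<40)&(q[:,2]<160)&(q[:,2]>-40)
for z in range(-35,150,10):
    for sg in (-1,1):
        t=q[k&(abs(q[:,2]-z)<5)&(q[:,1]*sg>0)]
        if len(t)>5: print(z,sg,len(t),'x',np.percentile(t[:,0],[2,98]).round(1),'y',np.percentile(t[:,1],[2,98]).round(1))
t=q[k&org]; print('orange z',np.percentile(t[:,2],[1,99]).round(1))
E
```

```text
-25 -1 817 x [-8.2  8.8] y [-26.1 -16.1]
-25 1 913 x [-8.8  8.8] y [15.9 26.9]
-15 -1 358 x [-7.1  9.3] y [-26.6 -15.9]
-15 1 386 x [-6.9 10.1] y [15.7 27.8]
-5 -1 332 x [-6.2 10.3] y [-27.9 -15.8]
-5 1 344 x [-5.9 11. ] y [15.7 28.3]
5 -1 244 x [-6.2  9.7] y [-26.2 -15.8]
5 1 232 x [-6.7  9.6] y [15.7 26.3]
15 -1 199 x [-6.3 10. ] y [-26.2 -15.8]
15 1 196 x [-6.3  9.9] y [15.7 26.2]
25 -1 171 x [-5.7 10.1] y [-26.2 -15.8]
25 1 179 x [-5.6  9.9] y [15.8 26.1]
35 -1 313 x [-3.9 10.1] y [-25.6  -9.1]
35 1 308 x [-3.6 10. ] y [ 9.1 25.9]
45 -1 139 x [-1.2  6.6] y [-14.6  -4.4]
45 1 146 x [-1.6  6.4] y [ 4.8 15. ]
55 -1 185 x [-5.2  8.2] y [-9.9 -0.4]
55 1 188 x [-5.   8.2] y [0.3 9.9]
65 -1 107 x [ 3.6 10.1] y [-10.4  -0.4]
65 1 107 x [ 4.4 10.1] y [ 0.3 11. ]
75 -1 119 x [-3.6 10. ] y [-15.6  -1.1]
75 1 123 x [-3.3 10.2] y [ 1.1 15.9]
85 -1 64 x [-2.8  8.1] y [-17.6  -9. ]
85 1 71 x [-1.9  8.2] y [ 9.  18.4]
95 -1 44 x [4.7 8.4] y [-18.4 -10.6]
95 1 44 x [1.3 8.4] y [10.7 19.1]
105 -1 45 x [-1.1  8.5] y [-19.7 -12.1]
105 1 48 x [-1.8  8.5] y [12.8 20.8]
115 -1 42 x [-2.3  8.8] y [-21.4 -14. ]
115 1 39 x [-1.6  8.6] y [14.7 22.5]
125 -1 37 x [-1.6  8.9] y [-23.  -15.6]
125 1 38 x [-1.   8.8] y [16.1 24.2]
135 -1 17 x [2. 9.] y [-24.6 -17.2]
135 1 8 x [8.3 8.8] y [18.1 24.1]
orange z [-10.7  38.8]
```

Emit:
servo_tool([
  [-8, 20, 0],
  [-20, 50, 0],
  [-32, 80, 0],
  [-40, 100, 0],
  [-43.5, 109.6, 0],
  [-43.5, 109.6, 5],
  [-43.5, 109.6, 10],
  [-43.5, 109.6, 10],
], claw=[0.3, 0.3, 0.3, 0.3, 0.3, 0.34, 0.34, 0.34], roll=[0, 0, 0, 0, 0, 0, 0, 0])

```text
t: 8.68
tcp_pos: [674.8, -27.2, 288.9]
orientation: [-3.141, -0.001, 3.027]
wrist_force: [-0.5, 0.3, -1.5]
width: 0.668
```

```bash
python3 - <<'E'
from h import *
s=ctrl.state(); im,d,p=snap("wrist"); cv2.imwrite("pics/w4.png",cv2.resize(im[130:330,220:430],None,fx=3,fy=3,interpolation=cv2.INTER_CUBIC)[:600][...,::-1])
print(s['tcp_pos'],s['width'],s['wrist_force'])
R=Ro.from_euler('xyz',s['orientation']).as_matrix()
hsv=cv2.cvtColor(im,cv2.COLOR_RGB2HSV).astype(int); H,S=hsv[...,0],hsv[...,1]
r,c=np.where((H>100)&(H<125)&(S>120)&(d>0)); P=pts(d,p,(r,c)); q=(P-s['tcp_pos'])@R
k=(abs(q[:,:2]).max(1)<60); q=q[k]; print('blue px',c[k].mean(),r[k].mean(),'tool frame',np.percentile(q,[1,50,99],axis=0).round(1).tolist())
top=q[q[:,2]<np.percentile(q[:,2],1)+12]; print('tips y',top[:,1].min(),top[:,1].max(),'x',top[:,0].min(),top[:,0].max())
r,c=np.mgrid[150:330,240:400]; r,c=r.ravel(),c.ravel(); q=(pts(d,p,(r,c))-s['tcp_pos'])@R; k=(d[r,c]>0)&(abs(q[:,0])<20)&(abs(q[:,1])<40)&(S[r,c]<60)
for z in (95,105,115,125,132):
    for sg in (-1,1):
        t=q[k&(abs(q[:,2]-z)<4)&(q[:,1]*sg>5)]
        if len(t)>5: print(z,sg,np.percentile(t[:,0],[2,98]).round(1),np.percentile(t[:,1],[2,98]).round(1))
E
```

```text
[674.77952777 -27.16821413 288.94387256] 0.6676216368496869 [-0.47254239  0.25968284 -1.53387727]
blue px 323.5632183908046 184.05459770114942 tool frame [[-22.5, -15.7, 152.5], [-2.0, -5.8, 162.2], [11.6, 19.3, 190.2]]
tips y -28.79572099302668 13.590483188671625 x -10.138947450813827 18.426332588358008
95 -1 [1.3 8.6] [-19.2 -11.3]
95 1 [3.3 8.5] [11.5 18.9]
105 -1 [-1.6  8.7] [-20.7 -12.9]
105 1 [-1.3  8.7] [13.7 20.5]
115 -1 [-0.7  8.9] [-22.3 -15. ]
115 1 [-1.8  9. ] [15.  22.1]
125 -1 [-1.   9.2] [-24.  -16.1]
125 1 [-1.   9.2] [16.5 24.3]
132 -1 [6.9 9.2] [-25.3 -17.9]
132 1 [-1.2  9.4] [18.1 25.4]
```

View pics/w4.png

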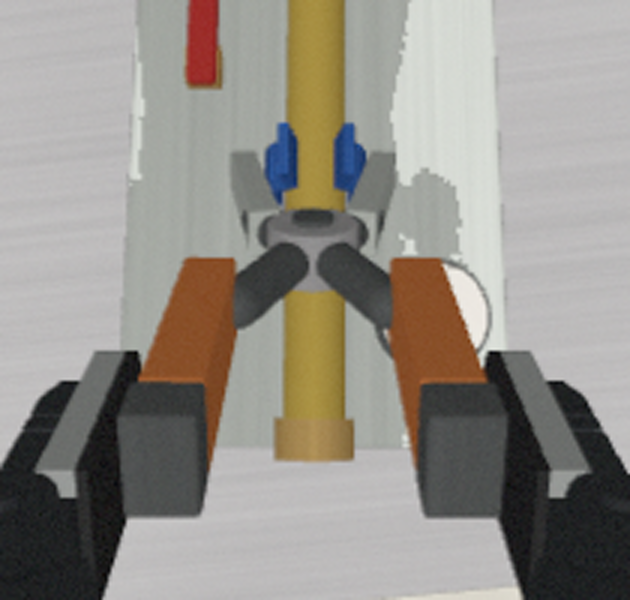

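The jaws straddle the two lips, centred (lips at about x = 282 and 350 in the crop, jaws outside them). Now I'll descend.

Emit:
servo_tool([
  [0, 0.3, 5],
  [0, 0.3, 11],
  [0, 0.3, 17],
  [0, 0.3, 23],
  [0, 0.3, 28],
  [0, 0.3, 33],
  [0, 0.3, 33],
], claw=[0.34, 0.34, 0.34, 0.34, 0.34, 0.34, 0.34], roll=[0, 0, 0, 0, 0, 0, 0])

```text
t: 9.6
tcp_pos: [675.2, -26.0, 256.0]
orientation: [3.142, -0.001, 3.028]
wrist_force: [0.1, -0.1, -2.1]
width: 0.673
```

Emit:
servo_tool([
  [0, 0, 0],
  [0, 0, 0],
  [0, 0, 0],
  [0, 0, 0],
  [0, 0, 0],
  [0, 0, 0],
  [0, 0, 0],
  [0, 0, 0],
  [0, 0, 0],
  [0, 0, 0],
], claw=[0.25, 0.15, 0.05, -0.05, -0.15, -0.25, -0.25, -0.25, -0.25, -0.25], roll=[0, 0, 0, 0, 0, 0, 0, 0, 0, 0], squeeze=40)

```text
t: 10.85
tcp_pos: [675.4, -26.1, 256.5]
orientation: [-3.142, -0.0, 3.028]
wrist_force: [0.1, -1.1, -1.8]
width: 0.377
```

```bash
python3 - <<'E'
from h import *
im,d,p=snap("wrist"); cv2.imwrite("pics/w5.png",cv2.resize(im[130:330,220:430],None,fx=3,fy=3,interpolation=cv2.INTER_CUBIC)[:600][...,::-1]); print(ctrl.state()['wrist_force'])
E
```

```text
[-0.38571996 -0.83992535 -1.7723716 ]
```

View pics/w5.png

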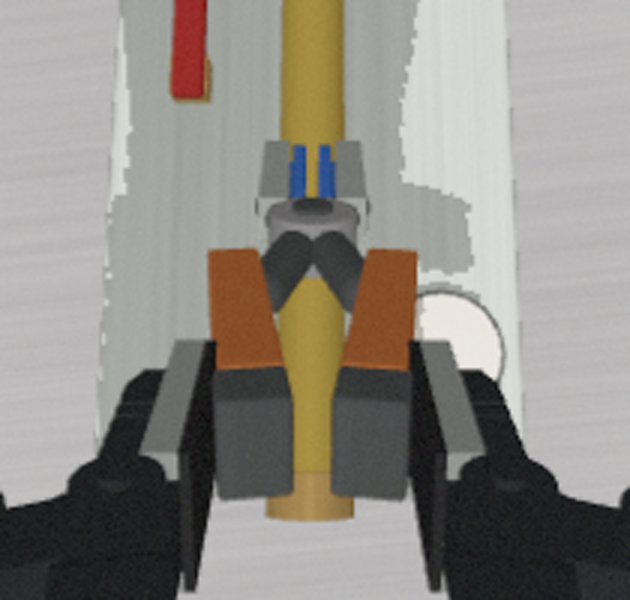

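The lips are now parallel and close together between the jaws, so the clip looks shut. I'll relax to the carrying opening and lift.

Emit:
servo_tool([
  [0, 0, 0],
  [0, 0, 0],
  [0, 0, 0],
  [0, 0, 0],
  [0, 0, 0],
  [0, 0, 0],
  [0, 0, 0],
  [0, 0, -4],
  [0, 0, -12],
  [0, 0, -25],
  [0, 0, -43],
  [0, 0, -43],
], claw=[-0.15, -0.05, 0.05, 0.15, 0.22, 0.28, 0.28, 0.28, 0.28, 0.28, 0.28, 0.28], roll=[0, 0, 0, 0, 0, 0, 0, 0, 0, 0, 0, 0], squeeze=30)

```text
t: 12.4
tcp_pos: [676.3, -26.2, 301.7]
orientation: [-3.141, 0.004, 3.028]
wrist_force: [0.7, -0.2, -2.6]
width: 0.638
```

```bash
python3 - <<'E'
from h import *
s=ctrl.state(); im,d,p=snap("wrist"); cv2.imwrite("pics/w6.png",cv2.resize(im[130:330,220:430],None,fx=3,fy=3,interpolation=cv2.INTER_CUBIC)[:600][...,::-1])
print(s['tcp_pos'],s['width'],s['wrist_force'])
R=Ro.from_euler('xyz',s['orientation']).as_matrix()
hsv=cv2.cvtColor(im,cv2.COLOR_RGB2HSV).astype(int); H,S=hsv[...,0],hsv[...,1]
r,c=np.where((H>100)&(H<125)&(S>120)&(d>0)); q=(pts(d,p,(r,c))-s['tcp_pos'])@R; q=q[abs(q[:,:2]).max(1)<60]
t=q[q[:,2]<175]; print('lips y',np.percentile(t[:,1],[1,99]),'x',np.percentile(t[:,0],[1,99]),'z',np.percentile(t[:,2],[1,99]))
r,c=np.mgrid[150:330,240:400]; r,c=r.ravel(),c.ravel(); q=(pts(d,p,(r,c))-s['tcp_pos'])@R; k=(d[r,c]>0)&(abs(q[:,0])<20)&(abs(q[:,1])<40)
o=k&(H[r,c]<=14)&(H[r,c]>=3)&(S[r,c]>150); print('orange z',np.percentile(q[o,2],[1,99]))
for z in (-5,15,30,105,115,125,132):
    for sg in (-1,1):
        t=q[k&(abs(q[:,2]-z)<4)&(q[:,1]*sg>5)]
        if len(t)>5: print(z,sg,np.percentile(t[:,0],[2,98]).round(1),np.percentile(t[:,1],[2,98]).round(1))
# transfer to above pocket: caddy y at 107 deg
print(dp_to([543,-272,300],107))
E
```

```text
[676.32231434 -26.18022599 301.66672679] 0.6382611312764158 [ 0.68785255 -0.15243317 -2.61582217]
lips y [-5.75106449  5.76401525] x [-6.44136448 13.17090552] z [-23.88053329 174.77075956]
orange z [-10.43689797  38.28440135]
-5 -1 [-6.4 11.1] [-36.6 -15.5]
-5 1 [-6.1 11. ] [15.3 33.3]
15 -1 [-5.5 10. ] [-26.  -15.5]
15 1 [-5.8 10. ] [15.4 25.9]
30 -1 [-4.2 10.5] [-25.8 -11.4]
30 1 [-4.1 10.4] [11.3 25.7]
105 -1 [-1.4  9.4] [-19.8 -12.6]
105 1 [0.7 9.3] [12.7 20.1]
115 -1 [-0.9  9.6] [-21.5 -13.8]
115 1 [-0.7  9.7] [14.2 21.2]
125 -1 [-0.8  9.9] [-23.2 -15.2]
125 1 [-0.6 10. ] [15.6 22.9]
132 -1 [ 3.  10.1] [-23.5 -16.3]
132 1 [ 0.8 10.2] [16.8 24.7]
(array([ 1.041e+02, -2.594e+02,  2.000e-01]), np.float64(-23.5))
```

View pics/w6.png

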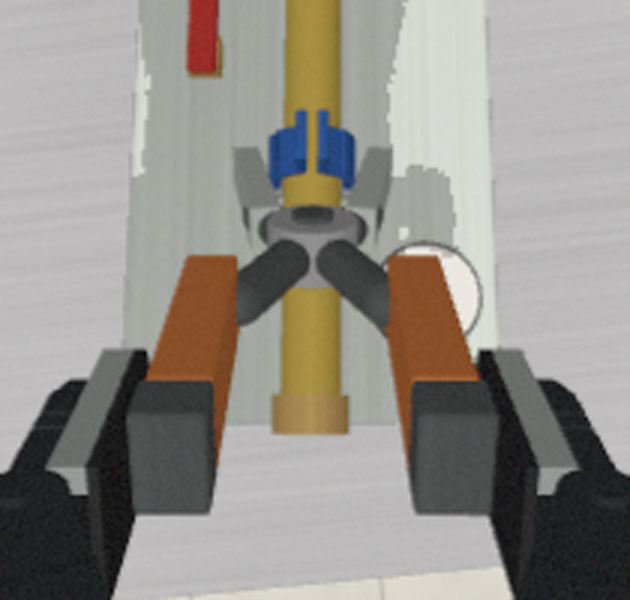

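The clip is shut: the lips now measure about 11.5 mm over the outside, against 12 expected when shut. The pliers are still held straight. Carrying them back above the pocket.

Emit:
servo_tool([
  [8, -20, 0],
  [20, -50, 0],
  [34, -85, 0],
  [48, -120, 0],
  [62, -155, 0],
  [76, -190, 0],
  [90, -225, 0],
  [99, -247, 0],
  [103.8, -258.5, 0],
  [103.8, -258.5, 0],
  [103.8, -258.5, 0],
  [103.8, -258.5, 0],
], claw=[0.28, 0.28, 0.28, 0.28, 0.28, 0.28, 0.28, 0.28, 0.28, 0.28, 0.28, 0.28], roll=[0, -3, -6, -9, -12, -15, -18, -21, -23.5, -23.5, -23.5, -23.5])

```text
t: 13.95
tcp_pos: [543.2, -270.4, 299.4]
orientation: [3.141, -0.0, -2.845]
wrist_force: [0.7, -0.1, -2.3]
width: 0.647
```

```bash
python3 - <<'E'
from h import *
s=ctrl.state(); im,d,p=snap("wrist"); cv2.imwrite("pics/w7.png",cv2.resize(im[100:300,220:430],None,fx=3,fy=3,interpolation=cv2.INTER_CUBIC)[:600][...,::-1])
print(s['tcp_pos'],s['orientation'],s['width'],s['wrist_force'])
R=Ro.from_euler('xyz',s['orientation']).as_matrix()
hsv=cv2.cvtColor(im,cv2.COLOR_RGB2HSV).astype(int); H,S=hsv[...,0],hsv[...,1]
r,c=np.where((H>55)&(H<95)&(S>70)&(d>0)); q=(pts(d,p,(r,c))-s['tcp_pos'])@R; q=q[abs(q[:,:2]).max(1)<90]
zr=s['tcp_pos'][2]-76; t=q[abs(q[:,2]-zr)<3]; print('rim',len(t),t.min(0).round(1),t.max(0).round(1),cv2.minAreaRect(t[:,:2].astype(np.float32)))
r,c=np.mgrid[100:330,240:400]; r,c=r.ravel(),c.ravel(); q=(pts(d,p,(r,c))-s['tcp_pos'])@R; k=(d[r,c]>0)&(abs(q[:,0])<20)&(abs(q[:,1])<40)
for z in (115,125,132):
    for sg in (-1,1):
        t=q[k&(abs(q[:,2]-z)<4)&(q[:,1]*sg>5)]
        if len(t)>5: print(z,sg,np.percentile(t[:,0],[2,98]).round(1),np.percentile(t[:,1],[2,98]).round(1))
E
```

```text
[ 543.17105645 -270.407418    299.37294364] [ 3.14140397e+00 -2.81394621e-05 -2.84506843e+00] 0.646747275435636 [ 0.69017904 -0.11832658 -2.25914869]
rim 465 [-12.5 -41.4 221.4] [ 15.1  38.6 226.4] ((1.319127082824707, -1.4009857177734375), (79.83938598632812, 27.585477828979492), 89.85894775390625)
115 -1 [-0.7  9.2] [-21.6 -13.9]
115 1 [2.6 9.1] [14.1 21.8]
125 -1 [0.8 9.5] [-23.2 -15.7]
125 1 [-1.3  9.5] [15.5 22.9]
132 -1 [-0.4  9.5] [-23.5 -16.3]
132 1 [-0.7  9.5] [16.9 24.6]
```

View pics/w7.png

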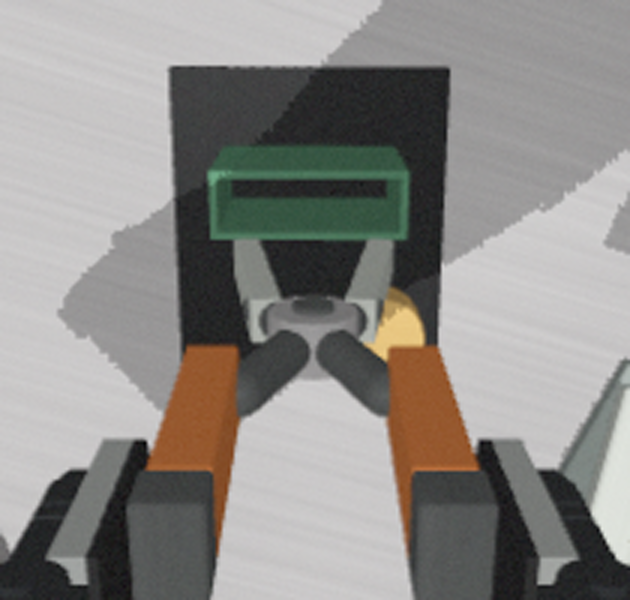

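The pocket opening is dead ahead and aligned (rim spans roughly x = 210–408 in the crop). Its centre is at (1.3, -1.4) mm in the tool frame, with the jaws at (3.5, 0), so I'll shift slightly while going down.

Emit:
servo_tool([
  [-1, -1, 15],
  [-2, -1.4, 40],
  [-2, -1.4, 60],
  [-2, -1.4, 72],
  [-2, -1.4, 82],
  [-2, -1.4, 92],
  [-2, -1.4, 105],
  [-2, -1.4, 120],
  [-2, -1.4, 135],
  [-2, -1.4, 147],
  [-2, -1.4, 154],
  [-2, -1.4, 154],
], claw=[0.28, 0.28, 0.28, 0.28, 0.28, 0.28, 0.28, 0.28, 0.28, 0.28, 0.28, 0.28], roll=[0, 0, 0, 0, 0, 0, 0, 0, 0, 0, 0, 0])

```text
t: 15.5
tcp_pos: [545.0, -271.7, 145.0]
orientation: [3.141, -0.0, -2.845]
wrist_force: [0.6, -0.3, -1.4]
width: 0.639
```

Now at 145 mm with no contact force. I'll lower the last few mm until the jaws touch the floor.

Emit:
servo_tool([
  [0, 0, 1],
  [0, 0, 2],
  [0, 0, 3],
  [0, 0, 4],
  [0, 0, 4],
], claw=[0.28, 0.28, 0.28, 0.28, 0.28], roll=[0, 0, 0, 0, 0])

```text
t: 16.12
tcp_pos: [545.8, -272.1, 142.5]
orientation: [-3.14, 0.001, -2.845]
wrist_force: [0.4, 0.7, 4.8]
width: 0.637
```

The jaws are on the floor, with an upward force of 4.8 N. Opening slowly, then backing straight up.

Emit:
servo_tool([
  [0, 0, 0],
  [0, 0, 0],
  [0, 0, 0],
  [0, 0, 0],
  [0, 0, 0],
  [0, 0, 0],
  [0, 0, 0],
  [0, 0, 0],
  [0, 0, 0],
  [0, 0, -5],
  [0, 0, -20],
  [0, 0, -50],
  [0, 0, -90],
  [0, 0, -140],
  [0, 0, -170],
  [0, 0, -170],
], claw=[0.32, 0.38, 0.44, 0.5, 0.6, 0.75, 0.9, 1, 1, 1, 1, 1, 1, 1, 1, 1], roll=[0, 0, 0, 0, 0, 0, 0, 0, 0, 0, 0, 0, 0, 0, 0, 0])

```text
t: 18.12
tcp_pos: [546.3, -272.5, 315.2]
orientation: [-3.137, 0.004, -2.845]
wrist_force: [-0.1, -0.3, -1.1]
width: 1.002
```

```bash
python3 - <<'E'
from h import *
s=ctrl.state(); print(s['tcp_pos'],s['width'],s['wrist_force'])
im,d,p=snap("wrist")
ang=np.radians(17); R=np.array([[np.cos(ang),-np.sin(ang)],[np.sin(ang),np.cos(ang)]]); o=np.array([541.4,-272.5])
r,c=np.where(d>0); P=pts(d,p,(r,c)); q=P.copy(); q[:,:2]=(P[:,:2]-o)@R
q=q[(abs(q[:,0])<25)&(abs(q[:,1])<45)&(q[:,2]>85)&(q[:,2]<180)]
for z in (110,130,150,160):
    for sg in (-1,1):
        u=q[(abs(q[:,2]-z)<5)&(q[:,1]*sg>8)]
        if len(u)>4: print(z,sg,len(u),'x',u[:,0].min().round(1),u[:,0].max().round(1),'y',u[:,1].min().round(1),u[:,1].max().round(1))
print('top z',q[:,2].max())
a,d2,p2=snap("side"); z=lambda i:cv2.resize(i,None,fx=3,fy=3,interpolation=cv2.INTER_CUBIC)
cv2.imwrite("pics/end.png",cv2.resize(np.hstack([a[150:400,300:480],im[60:310,200:440]]),None,fx=1.9,fy=1.9,interpolation=cv2.INTER_CUBIC)[...,::-1])
E
```

```text
[ 546.25889193 -272.46707091  315.23023396] 1.0020043760165722 [-0.07903818 -0.29414626 -1.07838365]
110 -1 54 x -9.4 7.4 y -27.9 -12.2
110 1 59 x -9.3 7.7 y 12.2 28.6
130 -1 32 x -9.6 7.0 y -28.7 -18.9
130 1 39 x -9.6 7.7 y 19.1 29.1
150 -1 37 x -9.8 6.7 y -31.6 -20.1
150 1 35 x -9.6 7.5 y 20.7 32.3
160 -1 237 x -10.1 7.6 y -32.6 -20.6
160 1 237 x -10.0 8.1 y 21.1 33.2
top z 163.2959843972522
```

View pics/end.png

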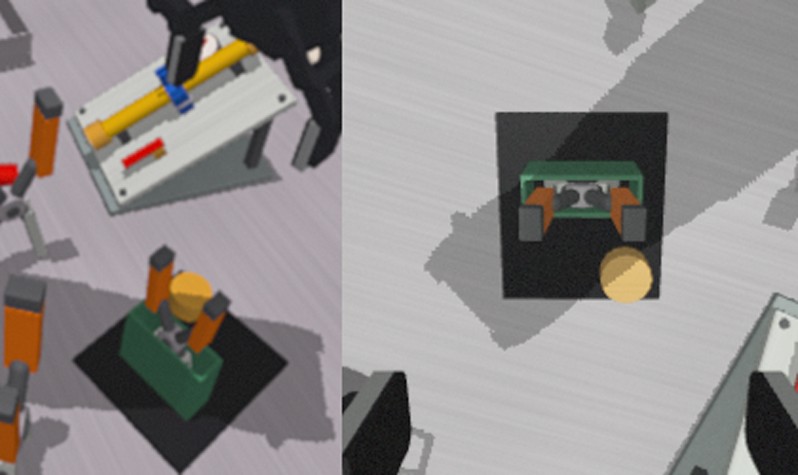

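The pliers stand upright in the pocket at their starting height (top at 163.3 mm both times), with handle centre at (-1, 0.2) mm in the caddy frame, and the gripper is open and clear. Handing in.

```bash
python3 -c "
from rig import ctrl
print(ctrl.close_job())"
```

```text
the job is handed in; nothing more can be done
None
```

I took the smallest orange-handled pliers out of the green pocket, squeezed the blue clip shut with them, stood them back in the pocket jaws down and let go. I handed the job in at about 18 s of the 56 s allowed; the hand-in gives no verdict.

**One deviation:** the move tool cannot tilt the gripper, so the pliers went onto the clip vertically instead of leaning 30°. By my measurements the lips were still well inside the required position limits.

**Last checks:**
- **Clip:** its lips measured about 11.5 mm over the outside after the squeeze, against 12 mm expected when shut. I saw no contact between the gripper and the clip or panel.
- **Pliers:** they stand upright in the pocket, with their top at 163.3 mm, the same as at the start. The handles are centred within about 1 mm of the caddy's centre.
- **Gripper:** it is fully open and about 170 mm above where it let go.
- **Bystanders:** the brass cap was seen undisturbed on the caddy plate. I did not re-measure the screwdriver, jar or coupling; the arm passed high above the screwdriver and the pan.

No check failed or disagreed. The only odd readings were brief upward forces of up to 11 N while gripping the pliers and 5 N while setting them down.

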